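# Uncouple a spring-latched hitch and hold the tongue raised

### The arm

A 6-joint arm with a two-finger parallel gripper is mounted at the origin on a cart in front of the work surface, level with it; the furniture and walls round the work are solid. World frame = base frame: x ahead of the robot, y to its left, z up, the work surface at z = 0. Lengths are in m, angles in rad, forces in N, time in s.
With the tool pointing down it reaches from about 0.375 to 0.825 m from the base axis. Payload 5.5 kg.
Tool frame: the origin (TCP) lies midway between the tips of the shut fingers; the grasp point (between the pads) lies 19 mm behind it; z points along the fingers, y is the line along which they close (so a half turn about z gives the same grasp; the last joint's range is limited). The gripper opens to 85 mm and grips with 20 to 120 N. Pads are 22 mm wide; open, the fingers measure 114 mm over their backs; the gripper's body (76 mm by 85 mm) begins 54 mm behind the grasp point. The pads swing forward as they close: fully open they stand 13 mm farther back than shut.
Start: joints at [-1.144, 0.314, -0.047, 1.21, 0, 1.571], TCP at [0.248, -0.546, 0.231] pointing down, gripper open.
Joint ranges: [-2.67, 2.67], [-0.69, 1.73], [-1.03, 1.25], [-2.08, 2.16], [-1.42, 1.45], [-3.14, 3.14]. Speed limits (rad/s): [2.39, 2.39, 3.01, 3.14, 3.14, 3.14].

### API

Orientations are given as a unit quaternion [x, y, z, w].
In Python, from station import observe, eyes, job gives the robot as it stands.
- The arm moves only by the tool jog_arm, never from a script. Its argument "deltas" is a list of rows, each an object of numbers: "tx", "ty", "tz": the shift along the tool's x, y, z in m; "spin": the turn about the tool's z in degrees. A call has 1 to 10 rows; each row shifts and turns the commanded pose from where the row before left it, along the tool's axes as they then stand; what a row does not reach is not made up. A row lasts 1/12 s, in which the tool goes at most 41.7 mm and 7.16 degrees, less where a joint would pass 70% of its speed; a pose out of reach is approached as far as the arm can. A call is refused whole if a number of a shift passes 0.0417 or a number of a turn 7.16, either way. A call with a gripper value outside its range is refused whole. "hand" is the finger opening in m, from 0 to 0.0854, set as the call begins (left out, the last holds). The fingers move at their own pace and stop on an object; "force" is the grip in N (left out, the last holds). Time passes only in rows, so rows that do not move let the fingers close. It gives the time, the measured TCP pose, the force, the opening and the grip force at its end, in the units of the state.
- observe(): the state, without advancing time (a new reading comes with each control period).
- eyes.snapshot(name): name is "scene" or "top" or "wrist"; returns a dict with "img" (400x640x3 uint8, blue, green, red), "mtx" (3x3 intrinsics, pixels), "pose" (4x4, takes a point from camera to world coordinates); the wrist camera has in their place "mount" (4x4, takes a point from camera to tool coordinates, whose origin is the TCP and whose axes are the flange's). Camera axes: x right, y down, z forward; pixel columns grow to the right and rows downward; lengths in m; the calibration is good to about 2 mm. A picture is of the moment at which its call begins: read the wrist's pose just before it. There is no depth.
- job.sign_off(): hands the job in; it is judged then, once.
The state is a dict: "t": time; "joint_positions": joint angles; "dq": joint speeds; "tau": joint torques, N m; "ee_pos": TCP position; "ee_rot": TCP orientation; "ft_force": force on the tool from outside, world axes, zero at the start; "torque": the same for the moment, N m; "gripper_width": opening from 0.0 (shut) to 1.0 (fully open); "grip_force": force on a finger pad.
Only numpy, scipy, OpenCV 4.12 (cv2) and the standard library are available. Lean on these libraries where they do the work, as an engineer would, in place of code of your own. Each camera call takes 0.05 s, during which the arm holds its last target. There are 200 camera calls.

### The job

Uncouple the small trailer hitch on the bench stand: pull the locking pin up out of the coupler's nose and put it in the open metal tin that stands on the near, clear part of the bench beside the stand (not the tins at the back or far left). Then, while the coupler still sits on the ball, squeeze the spring trigger sideways towards the fixed grip plate until the latch is fully drawn, and keeping it squeezed lift the tongue straight up until it is well clear of the ball (roughly a hand's breadth up), level and still over the stand. Finish while holding it there in the gripper with the latch drawn, without tipping the tin or pushing the mug and the other loose things about.

Things in the scene. Friction and masses are not known exactly. Their poses are not given: they have to be found in the camera images.
- stand: Dark steel plate 250 x 90 x 10 mm fixed to the bench; origin on the bench below the hitch ball; +x points roughly away from the robot (within 0.5 rad); plate from x = -55 to +195 mm. The 40 mm ball (flat underneath, 16 mm neck) is centred 66 mm above the bench; at x = 150 mm a saddle, 50 mm high with 14 mm side lips, carries the drawbar
- ball (a point): centre of the hitch ball, 66 mm above the bench, fixed to the stand
- tongue: Loose grey coupler with dark square drawbar stub (36 x 36 mm), 245 mm long, about 0.57 kg; origin at the centre of its ball socket, axes as the stand's (x from nose to drawbar, z up). Housing 58 mm wide, roof 26 mm above the origin. Fixed grip plate (30 mm along x, 6 mm thick) at x = 35 mm, outer face at y = -26 mm, top at z = 66 mm. Centre of mass within 10 mm of x = 35 mm
- grip (a point): On the tongue at x = 35, y = -7, z = 48 mm: midway between fixed grip plate and trigger plate when fully squeezed (38 mm over their outer faces then, 52 mm at rest). Take both plates here from above, closing along the tongue's y. Plates reach 18 mm above this point; roof and strap lie 16 to 22 mm below it
- trigger (a point): Centre of the outer face of the steel trigger plate (30 mm along x, 6 mm thick, top at z = 66 mm of the tongue), at x = 35, y = +26, z = 48 mm of the tongue at rest; it moves towards the tongue's -y as it is squeezed. Its blade hooks under the ball until it is drawn
- latch (a joint): Travel of trigger and latch in m: 0 at rest (locked under the ball), 0.014 fully squeezed (ball free from about 0.012). The spring pushes back with about 4 N at 0 and 9 N fully squeezed and returns it when let go. It moves no more than about 5 mm while the locking pin is in
- pin: Loose steel locking pin, 30 g, upright in a 9.5 mm hole of the coupler's nose, at x = -41.5, y = 0 of the tongue; origin at the underside of its flange, 34 mm above the tongue's origin; z up. Above the origin: flange 21 mm diameter, 3 mm thick, then a round knob 14 mm diameter up to 23 mm. Below: shank 8 mm diameter, 40 mm long, to be drawn straight up
- tin: Open round plain metal tin, 75 mm diameter, 62 mm high, with a few screws at the bottom (no hindrance: the floor is 2 mm up), loose, origin at the centre of its underside; 0.17 to 0.52 m to the left or right of the stand's ball (it and the mug change places)
- cup: White china mug with a handle, 93 mm high, loose, origin at the centre of its underside; not part of the job
- block: Wood block 45 x 90 x 28 mm, loose, not part of the job
- spanner: Steel spanner 196 mm long, loose, not part of the job
- plug: Spark plug 78 mm long, loose, not part of the job
Things that resemble listed ones, but are neither listed nor needed, are in the scene too. What is meant by the tin is not pink or turquoise, and is the smaller of those in its own colour.

How it is judged:
By the outcome, as a careful person would: the job done as asked, in the order asked, and still so for the second after the job is handed in, while the arm keeps its last pose, push and grip.
It also fails if it takes over 61 s, if anything falls off the work surface, if the arm or the gripper's body presses on something with over 40 N, if the wrist force passes 120 N, or if a joint passes its speed limit or range.

## Working session

There is one attempt and no reset: what is moved stays moved. The work goes in short steps, Python scripts to look and compute and a tool call to move; the robot and the scene stay as the last step left them, time stands still between calls to the robot, and variables do not carry over. Pictures are saved under pics/ and viewed, at most 12 in all, crops included, and the job is handed in when it is done.

Besides the shell and the picture viewer there is one more tool, called by a JSON object that holds its "fn" and its "kwargs", one argument or row to a line. jog_arm: Moves the arm, as the interface text tells. Its arguments: {"type":"object","properties":{"deltas":{"type":"array"},"hand":{"type":"number"},"force":{"type":"number"}},"required":["deltas"]}

```bash
mkdir -p pics; python3 - <<'E'
from station import observe, eyes, job
import cv2,numpy as np,pickle
s=observe();print(s)
d={}
for n in("scene","top"):
    d[n]=eyes.snapshot(n);cv2.imwrite(f"pics/{n}0.png",d[n]["img"]);print(n,d[n]["mtx"].tolist(),np.round(d[n]["pose"],4).tolist())
pickle.dump(d,open("d0.pkl","wb"))
E
```

```text
{'t': 0.0, 'joint_positions': array([-1.14396526e+00,  3.14217875e-01, -4.80596549e-02,  1.21020630e+00,
       -1.37849980e-05,  1.57080028e+00]), 'dq': array([ 0.00043987, -0.00123559,  0.00037176, -0.00124202,  0.00145475,
       -0.00041946]), 'tau': array([ 8.40791927e-04, -5.39580274e+01,  3.39755738e+01,  1.92738842e-02,
        2.49769473e-04,  2.62490266e-05]), 'ee_pos': array([ 0.24815226, -0.5456511 ,  0.23044797]), 'ee_rot': array([ 9.77313280e-01,  2.11797171e-01, -1.85443692e-04, -8.23149592e-04]), 'ft_force': array([ 0.22879565,  0.20328556, -0.01928   ]), 'torque': array([-8.73664588e-05, -3.25611764e-02,  5.56425494e-02]), 'grip_force': 0.0, 'gripper_width': 0.99909516337564}
scene [[388.074388528957, 0.0, 320.3229556248358], [0.0, 388.074388528957, 201.5403300291342], [0.0, 0.0, 1.0]] [[-0.6563, -0.5651, 0.4999, 0.0245], [-0.7545, 0.4917, -0.4346, 0.4972], [-0.0002, -0.6625, -0.7491, 0.8461], [0.0, 0.0, 0.0, 1.0]]
top [[481.2548370931864, 0.0, 326.1428702852935], [0.0, 481.2548370931864, 197.37806468269537], [0.0, 0.0, 1.0]] [[-0.0246, -0.993, 0.1158, 0.3656], [-0.9996, 0.0227, -0.0172, 0.0507], [0.0144, -0.1162, -0.9931, 1.4431], [0.0, 0.0, 0.0, 1.0]]
```

View pics/scene0.png

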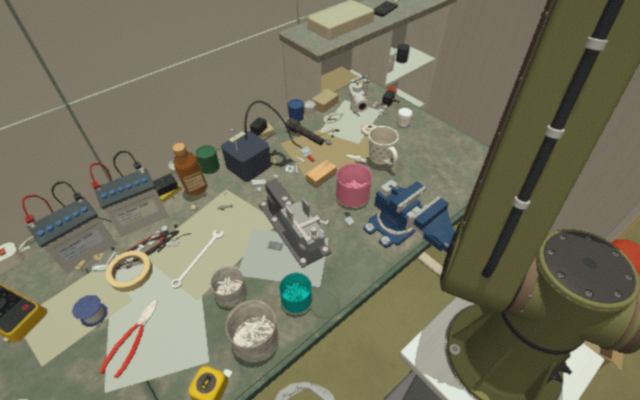

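View pics/top0.png

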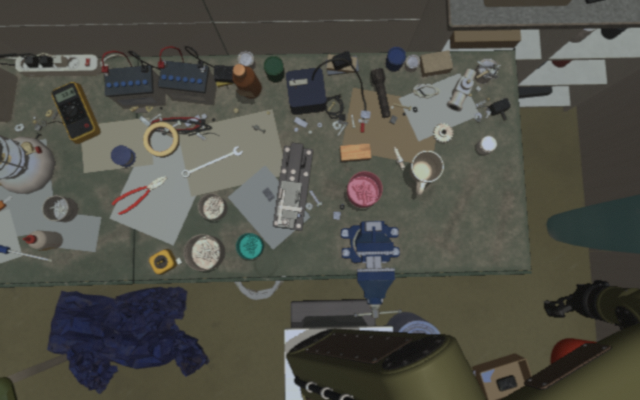

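The top view shows the stand at (292,190). Tin candidates are grey at (212,208), a larger grey at (206,253), turquoise at (250,246), pink at (364,190) and a far-left one at (60,208). The smaller grey one at (212,208) fits the description: it is plain, about 26 px (75 mm) across, and near the stand. I'll confirm that in an enlarged crop.

```bash
python3 - <<'E'
import cv2,pickle
d=pickle.load(open("d0.pkl","rb"))
c=d["top"]["img"][130:280,180:330];cv2.imwrite("pics/topc.png",cv2.resize(c,(600,600),interpolation=cv2.INTER_CUBIC))
c=d["scene"]["img"][170:370,200:360];cv2.imwrite("pics/scenec.png",cv2.resize(c,(480,600),interpolation=cv2.INTER_CUBIC))
E
```

```text
(no output)
```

View pics/topc.png

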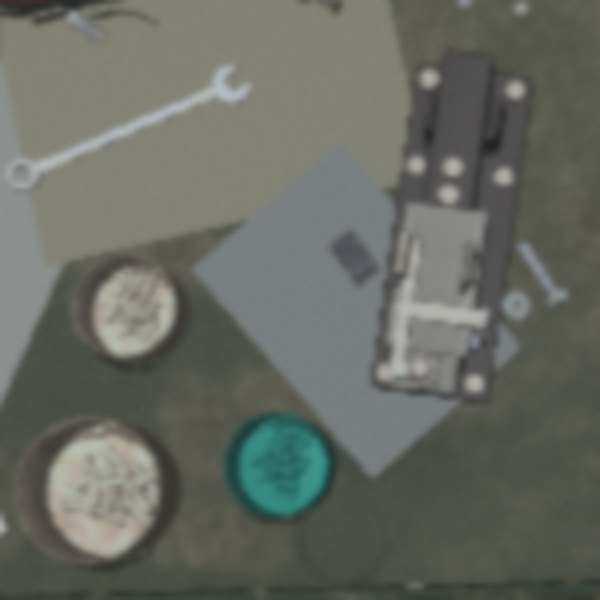

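View pics/scenec.png

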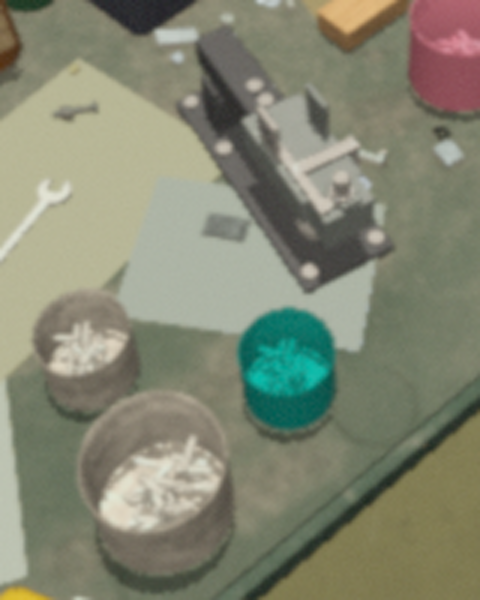

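The crops show the smaller grey tin at crop (130,310) in the top view and rim (85,330) in the scene view. It is plain grey with screws, and clearly smaller than the other grey tin. The stand's corner bolts are at top-crop (430,77), (515,90), (386,372) and (474,383), and the pin knob is at scene-crop (341,178).

```bash
cat > h.py <<'E'
import numpy as np
from scipy.spatial.transform import Rotation as R
def ray(c,uv,pose=None):
    P=np.array(c["pose"] if pose is None else pose);K=np.array(c["mtx"])
    return P[:3,3],P[:3,:3]@np.linalg.solve(K,[uv[0],uv[1],1.])
def onz(c,uv,z,pose=None):
    o,r=ray(c,uv,pose);return o+r*(z-o[2])/r[2]
def proj(c,X,pose=None):
    P=np.array(c["pose"] if pose is None else pose);p=P[:3,:3].T@(np.asarray(X)-P[:3,3]);q=np.array(c["mtx"])@p;return q[:2]/q[2]
def wpose(s,c):
    T=np.eye(4);T[:3,:3]=R.from_quat(s["ee_rot"]).as_matrix();T[:3,3]=s["ee_pos"];return T@np.array(c["mount"])
E
python3 - <<'E'
import pickle;from h import *
d=pickle.load(open("d0.pkl","rb"));t=d["top"];s=d["scene"]
b=[onz(t,(180+u/4,130+v/4),.014) for u,v in[(430,77),(515,90),(386,372),(474,383)]]
f=(b[0]+b[1])/2;n=(b[2]+b[3])/2;a=f-n;yaw=np.arctan2(a[1],a[0]);ce=(f+n)/2
ball=ce-.07*a/np.linalg.norm(a[:2]);print("len",np.linalg.norm(a),"w",np.linalg.norm(b[0]-b[1]),"yaw",yaw,"ball",ball)
ex=np.array([np.cos(yaw),np.sin(yaw),0]);ey=np.array([-ex[1],ex[0],0])
def T(x,y,z):return ball[:2].tolist()@np.eye(2) if 0 else np.r_[ball[:2],.066]+ex*x+ey*y+[0,0,z]
print("pin",T(-.0415,0,.034),"grip",T(.035,-.007,.048))
print("proj knob scene",(proj(s,T(-.0415,0,.05))-[200,170])*3,"top",(proj(t,T(-.0415,0,.05))-[180,130])*4)
for v in(-.023,.023):print("plates",(proj(s,T(.035,v,.066))-[200,170])*3,(proj(t,T(.035,v,.066))-[180,130])*4)
print("tin rim",onz(s,(200+85/3,170+330/3),.062),onz(t,(180+128/4,130+310/4),.06),"bottom",onz(t,(180+130/4,130+311/4),.0))
E
```

```text
len 0.22419057215701813 w 0.06497274337988089 yaw -0.15880031270900505 ball [0.49587094 0.13593269 0.014     ]
pin [0.45489311 0.14249524 0.1       ] grip [0.52932363 0.12348609 0.114     ]
proj knob scene [342.30073961 178.57836271] top [420.45711489 367.69191361]
plates [317.56473549  91.85151741] [468.1006283  260.20455706]
plates [268.42197412 114.39140139] [401.62229023 251.17673138]
tin rim [0.50516874 0.35829343 0.062     ] [0.50515137 0.35579852 0.06      ] bottom [0.51041522 0.36753687 0.        ]
```

{"fn": "jog_arm", "kwargs": {
  "deltas": [
    {"tz":-0.02,"spin":5},
    {"tz":-0.02,"spin":0}
  ],
  "hand": 0.085
}}

```text
schema error: expected keys tx, ty, tz, spin
```

```bash
python3 -c "
from station import observe;s=observe();print(s['joint_positions'],s['ee_pos'],s['ee_rot'])"
```

```text
[-1.14398146e+00  3.14173406e-01 -4.79864691e-02  1.21019181e+00
  1.64338672e-05  1.57079389e+00] [ 0.24817291 -0.54569581  0.23050669] [ 9.77314373e-01  2.11792377e-01 -1.56673669e-04 -7.61775511e-04]
```

All four keys are required.

{"fn": "jog_arm", "kwargs": {
  "deltas": [
    {"tx":0,"ty":0,"tz":-0.02,"spin":5},
    {"tx":0,"ty":0,"tz":-0.02,"spin":0}
  ],
  "hand": 0.085
}}

```text
t: 0.27
ee_pos: [0.2478, -0.5449, 0.2699]
ee_rot: [0.986, 0.167, -0.001, -0.002]
ft_force: [-0.3, -1.3, -0.3]
gripper_width: 0.995
grip_force: 0.0
```

```bash
python3 -c "
from station import observe;s=observe();print(s['joint_positions'],s['ee_pos'],s['ee_rot'])"
```

```text
[-1.14397887e+00  3.03607757e-01  2.66984237e-02  1.29816965e+00
  4.73696431e-06  1.66153611e+00] [ 0.2478126  -0.54490914  0.26987742] [ 9.85912406e-01  1.67248743e-01 -5.45675408e-04 -2.07063153e-03]
```

{"fn": "jog_arm", "kwargs": {
  "deltas": [
    {"tx":0,"ty":0,"tz":-0.02,"spin":-7},
    {"tx":0,"ty":0,"tz":-0.02,"spin":-7},
    {"tx":0,"ty":0,"tz":0,"spin":-7},
    {"tx":0,"ty":0,"tz":0,"spin":-7},
    {"tx":0,"ty":0,"tz":0,"spin":-7},
    {"tx":0,"ty":0,"tz":0,"spin":-7},
    {"tx":0,"ty":0,"tz":0,"spin":-7},
    {"tx":0,"ty":0,"tz":0,"spin":-7},
    {"tx":0,"ty":0,"tz":0,"spin":-7},
    {"tx":0,"ty":0,"tz":0,"spin":-7}
  ]
}}

```text
t: 1.1
ee_pos: [0.2483, -0.5459, 0.3108]
ee_rot: [0.708, 0.706, 0.0, -0.0]
ft_force: [-0.4, -0.1, 0.1]
gripper_width: 0.99
grip_force: 0.0
```

{"fn": "jog_arm", "kwargs": {
  "deltas": [
    {"tx":0,"ty":0,"tz":0,"spin":-7},
    {"tx":0,"ty":0,"tz":0,"spin":-7},
    {"tx":0,"ty":0,"tz":0,"spin":-7},
    {"tx":0,"ty":0,"tz":0,"spin":-7},
    {"tx":0,"ty":0,"tz":0,"spin":-7},
    {"tx":0,"ty":0,"tz":0,"spin":-7},
    {"tx":0,"ty":0,"tz":0,"spin":-7},
    {"tx":0,"ty":0,"tz":0,"spin":-7},
    {"tx":0,"ty":0,"tz":0,"spin":-7},
    {"tx":0,"ty":0,"tz":0,"spin":-7}
  ]
}}

```text
t: 1.93
ee_pos: [0.2483, -0.5459, 0.3108]
ee_rot: [0.175, 0.985, 0.0, -0.0]
ft_force: [0.3, -0.2, 0.5]
gripper_width: 0.993
grip_force: 0.0
```

{"fn": "jog_arm", "kwargs": {
  "deltas": [
    {"tx":0,"ty":0,"tz":0,"spin":-6},
    {"tx":0,"ty":0,"tz":0,"spin":-5.5},
    {"tx":0,"ty":0,"tz":0,"spin":0}
  ]
}}

```text
t: 2.18
ee_pos: [0.2483, -0.546, 0.3108]
ee_rot: [0.078, 0.997, 0.0, -0.0]
ft_force: [0.3, -0.4, -0.2]
gripper_width: 0.994
grip_force: 0.0
```

```bash
cat >> h.py <<'E'
yaw=-.1588;ball=np.array([.4959,.1359,.066]);EX=np.array([np.cos(yaw),np.sin(yaw),0]);EY=np.array([-EX[1],EX[0],0])
def TT(x,y,z):return ball+EX*x+EY*y+[0,0,z]
def rep(s,*tg):
    M=R.from_quat(s["ee_rot"]).as_matrix();print("t",s["t"],"pos",np.round(s["ee_pos"],4),"j",np.round(s["joint_positions"],3),"xang",np.degrees(np.arctan2(M[1,0],M[0,0])),"tilt",M[:,2].round(4),"F",s["ft_force"].round(1))
    for g in tg:print("to",np.round(g,4),"tool delta",np.round(M.T@(np.array(g)-s["ee_pos"]),4))
E
python3 -c "
from h import *
from station import observe;rep(observe(),[.42,-.3,.31],TT(-.0415,0,.234),TT(-.0415,0,.041))"
```

```text
t 2.1833 pos [ 0.2483 -0.546   0.3108] j [-1.144  0.298  0.111  1.385 -0.    -0.988] xang 171.08544494201175 tilt [-4.e-04  9.e-04 -1.e+00] F [ 0.3 -0.4 -0.2]
to [ 0.42 -0.3   0.31] tool delta [-0.1316  0.2696  0.0009]
to [0.4549 0.1425 0.3   ] tool delta [-0.0975  0.7121  0.0113]
to [0.4549 0.1425 0.107 ] tool delta [-0.0976  0.712   0.2043]
```

{"fn": "jog_arm", "kwargs": {
  "deltas": [
    {"tx":-0.0165,"ty":0.0335,"tz":0,"spin":0},
    {"tx":-0.0165,"ty":0.0335,"tz":0,"spin":0},
    {"tx":-0.0165,"ty":0.0335,"tz":0,"spin":0},
    {"tx":-0.0165,"ty":0.0335,"tz":0,"spin":0},
    {"tx":-0.0165,"ty":0.0335,"tz":0,"spin":0},
    {"tx":-0.0165,"ty":0.0335,"tz":0,"spin":0},
    {"tx":-0.0165,"ty":0.0335,"tz":0,"spin":0},
    {"tx":-0.0165,"ty":0.0335,"tz":0,"spin":0}
  ]
}}

```text
t: 2.85
ee_pos: [0.4215, -0.3006, 0.3112]
ee_rot: [0.081, 0.997, 0.0, -0.0]
ft_force: [0.4, -0.7, -0.3]
gripper_width: 0.996
grip_force: 0.0
```

{"fn": "jog_arm", "kwargs": {
  "deltas": [
    {"tx":0.003,"ty":0.04,"tz":0,"spin":0},
    {"tx":0.003,"ty":0.04,"tz":0,"spin":0},
    {"tx":0.003,"ty":0.04,"tz":0,"spin":0},
    {"tx":0.003,"ty":0.04,"tz":0,"spin":0},
    {"tx":0.003,"ty":0.04,"tz":0,"spin":0},
    {"tx":0.003,"ty":0.04,"tz":0,"spin":0},
    {"tx":0.003,"ty":0.04,"tz":0,"spin":0},
    {"tx":0.003,"ty":0.04,"tz":0,"spin":0},
    {"tx":0.003,"ty":0.04,"tz":0,"spin":0},
    {"tx":0.003,"ty":0.04,"tz":0,"spin":0}
  ]
}}

```text
t: 3.68
ee_pos: [0.4537, 0.0994, 0.3113]
ee_rot: [0.08, 0.997, -0.0, 0.0]
ft_force: [1.6, -0.9, 0.6]
gripper_width: 0.994
grip_force: 0.0
```

{"fn": "jog_arm", "kwargs": {
  "deltas": [
    {"tx":0.004,"ty":0.04,"tz":0,"spin":0},
    {"tx":0,"ty":0,"tz":0.03,"spin":0},
    {"tx":0,"ty":0,"tz":0.03,"spin":0},
    {"tx":0,"ty":0,"tz":0,"spin":0},
    {"tx":0,"ty":0,"tz":0,"spin":0}
  ]
}}

```text
t: 4.1
ee_pos: [0.4549, 0.1373, 0.2503]
ee_rot: [0.08, 0.997, -0.001, -0.002]
ft_force: [-0.9, 0.1, 0.8]
gripper_width: 0.996
grip_force: 0.0
```

```bash
python3 - <<'E'
from h import *
import cv2
from station import observe,eyes
s=observe();rep(s,TT(-.0415,0,.041));w=eyes.snapshot("wrist");P=wpose(s,w);cv2.imwrite("pics/w1.png",w["img"])
print("mount",np.round(w["mount"],3).tolist())
for n,p in dict(knob=(-.0415,0,.057),flange=(-.0415,0,.037),fix=(.035,-.026,.066),trig=(.035,.026,.066)).items():print(n,proj(w,TT(*p),P).round(1))
import pickle;pickle.dump((s,w),open("w1.pkl","wb"))
E
```

```text
t 4.1 pos [0.4549 0.1373 0.2503] j [ 0.293  0.075 -0.297  1.203 -0.     0.452] xang 170.8760073522195 tilt [-0.0038 -0.0012 -1.    ] F [-0.9  0.1  0.8]
to [0.4549 0.1425 0.107 ] tool delta [0.0003 0.0053 0.1433]
mount [[0.001, -0.963, -0.271, 0.067], [1.0, 0.001, 0.001, 0.002], [-0.001, -0.271, 0.963, -0.141], [0.0, 0.0, 0.0, 1.0]]
knob [324.  193.2]
flange [323.8 188.5]
fix [297.4 270.8]
trig [350.2 270.9]
```

View pics/w1.png

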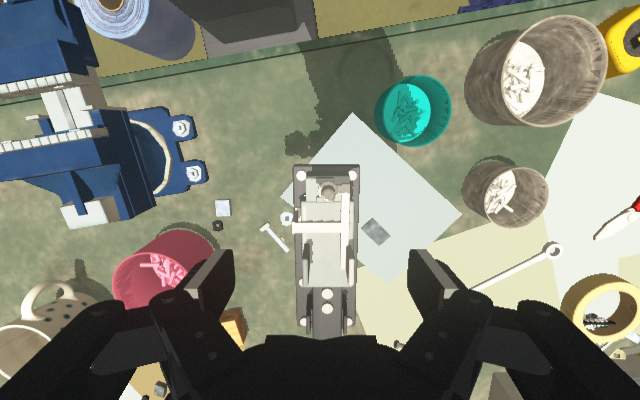

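The wrist view shows the pin near (328,190), between the fingers, close to the predicted (324,193). I'll enlarge it.

```bash
python3 - <<'E'
from h import *
import cv2,pickle
s,w=pickle.load(open("w1.pkl","rb"));c=w["img"][155:295,280:375];cv2.imwrite("pics/w1c.png",cv2.resize(c,None,fx=4.2,fy=4.2,interpolation=cv2.INTER_CUBIC));print(w["mtx"])
E
```

```text
[[292.5716981    0.         320.574088  ]
 [  0.         292.5716981  202.65185757]
 [  0.           0.           1.        ]]
```

View pics/w1c.png

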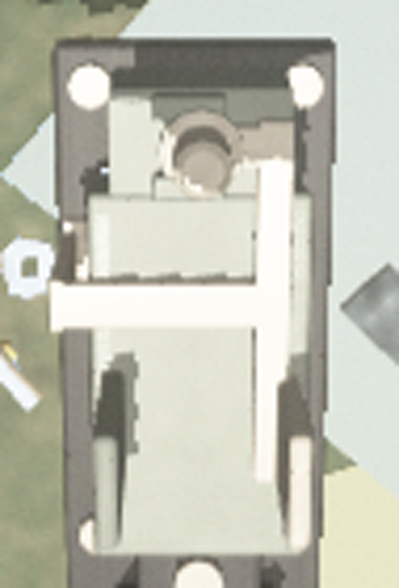

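The knob top is at (328.3,193.6). The pad midplane shows at column 321, so the pin is about 6.5 mm along +ty, close to the top-camera estimate. Next I descend, close and lift.

{"fn": "jog_arm", "kwargs": {
  "deltas": [
    {"tx":0,"ty":0.0065,"tz":0.02,"spin":0},
    {"tx":0,"ty":0,"tz":0.03,"spin":0},
    {"tx":0,"ty":0,"tz":0.03,"spin":0},
    {"tx":0,"ty":0,"tz":0.02,"spin":0},
    {"tx":0,"ty":0,"tz":0.02,"spin":0},
    {"tx":0,"ty":0,"tz":0.013,"spin":0},
    {"tx":0,"ty":0,"tz":0.01,"spin":0},
    {"tx":0,"ty":0,"tz":0,"spin":0}
  ],
  "hand": 0.06
}}

```text
t: 4.82
ee_pos: [0.4578, 0.1435, 0.1082]
ee_rot: [0.08, 0.997, -0.0, -0.0]
ft_force: [-0.5, -0.4, 0.5]
gripper_width: 0.702
grip_force: 0.0
```

{"fn": "jog_arm", "kwargs": {
  "deltas": [
    {"tx":0,"ty":0,"tz":0,"spin":0},
    {"tx":0,"ty":0,"tz":0,"spin":0},
    {"tx":0,"ty":0,"tz":0,"spin":0},
    {"tx":0,"ty":0,"tz":0,"spin":0},
    {"tx":0,"ty":0,"tz":0,"spin":0},
    {"tx":0,"ty":0,"tz":0,"spin":0},
    {"tx":0,"ty":0,"tz":0,"spin":0},
    {"tx":0,"ty":0,"tz":0,"spin":0}
  ],
  "hand": 0.0,
  "force": 30
}}

```text
t: 5.48
ee_pos: [0.4581, 0.1442, 0.1088]
ee_rot: [0.079, 0.997, 0.0, 0.001]
ft_force: [0.8, -0.9, 4.3]
gripper_width: 0.139
grip_force: 29.3
```

{"fn": "jog_arm", "kwargs": {
  "deltas": [
    {"tx":0,"ty":0,"tz":-0.005,"spin":0},
    {"tx":0,"ty":0,"tz":-0.005,"spin":0},
    {"tx":0,"ty":0,"tz":-0.01,"spin":0},
    {"tx":0,"ty":0,"tz":-0.01,"spin":0},
    {"tx":0,"ty":0,"tz":-0.01,"spin":0},
    {"tx":0,"ty":0,"tz":-0.015,"spin":0},
    {"tx":0,"ty":0,"tz":-0.015,"spin":0},
    {"tx":0,"ty":0,"tz":-0.015,"spin":0},
    {"tx":0,"ty":0,"tz":-0.015,"spin":0},
    {"tx":0,"ty":0,"tz":0,"spin":0}
  ]
}}

```text
t: 6.32
ee_pos: [0.4591, 0.1446, 0.212]
ee_rot: [0.079, 0.997, 0.001, 0.002]
ft_force: [0.9, 0.3, 1.0]
gripper_width: 0.14
grip_force: 29.3
```

```bash
python3 - <<'E'
from h import *
import cv2
from station import observe,eyes
s=observe();rep(s,[.505,.357,.2],[.505,.357,.067]);w=eyes.snapshot("wrist");a=eyes.snapshot("scene")["img"][130:330,180:360]
cv2.imwrite("pics/lift.png",np.hstack([cv2.resize(w["img"][100:300,220:420],(400,400)),cv2.resize(a,(360,400))]))
E
```

```text
t 6.3167 pos [0.4591 0.1446 0.212 ] j [ 0.305  0.096 -0.362  1.108  0.     0.463] xang 170.9562610168821 tilt [ 0.0046  0.0015 -1.    ] F [0.9 0.3 1. ]
to [0.505 0.357 0.2  ] tool delta [-0.0119  0.217   0.0125]
to [0.505 0.357 0.067] tool delta [-0.0113  0.2167  0.1455]
```

View pics/lift.png

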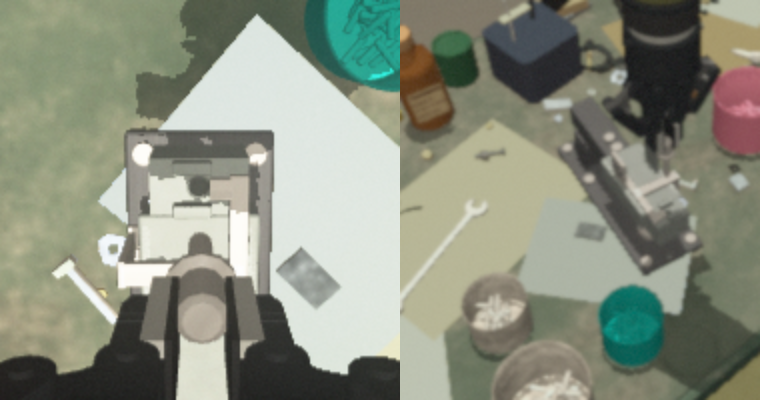

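The pin is out and held upright between the pads, and the hole is empty. Now I carry it to the tin.

{"fn": "jog_arm", "kwargs": {
  "deltas": [
    {"tx":-0.002,"ty":0.02,"tz":0,"spin":0},
    {"tx":-0.002,"ty":0.031,"tz":0,"spin":0},
    {"tx":-0.002,"ty":0.031,"tz":0,"spin":0},
    {"tx":-0.002,"ty":0.031,"tz":0,"spin":0},
    {"tx":-0.002,"ty":0.031,"tz":0,"spin":0},
    {"tx":-0.002,"ty":0.031,"tz":0,"spin":0},
    {"tx":0,"ty":0.026,"tz":0,"spin":0},
    {"tx":0,"ty":0.016,"tz":0,"spin":0},
    {"tx":0,"ty":0,"tz":0,"spin":0},
    {"tx":0,"ty":0,"tz":0,"spin":0}
  ]
}}

```text
t: 7.25
ee_pos: [0.5026, 0.3565, 0.2068]
ee_rot: [0.078, 0.997, -0.001, -0.001]
ft_force: [-0.1, 0.5, -0.9]
gripper_width: 0.14
grip_force: 29.4
```

```bash
python3 - <<'E'
from h import *
import cv2
from station import observe,eyes
s=observe();rep(s,[.505,.357,.067]);w=eyes.snapshot("wrist");a=eyes.snapshot("scene");b=eyes.snapshot("top")
print("wrist pred rim",proj(w,[.505,.357,.062],wpose(s,w)))
cv2.imwrite("pics/tin.png",np.hstack([cv2.resize(w["img"][100:300,220:420],(400,400)),cv2.resize(a["img"][200:340,170:310],(400,400))]))
E
```

```text
t 7.25 pos [0.5026 0.3565 0.2068] j [ 0.617  0.356 -0.043  1.174 -0.     0.774] xang 171.03552243989216 tilt [-0.002  -0.0017 -1.    ] F [-0.1  0.5 -0.9]
to [0.505 0.357 0.067] tool delta [-0.0025  0.0011  0.1397]
wrist pred rim [319.6598221  191.80884518]
```

View pics/tin.png

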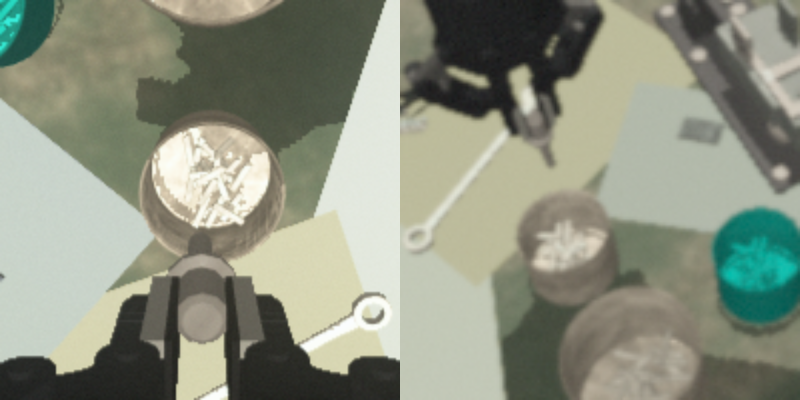

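The tin rim centre in the wrist view is at about (326,194), which puts it nearly under the pin. I lower the pin in and release it.

{"fn": "jog_arm", "kwargs": {
  "deltas": [
    {"tx":-0.003,"ty":0.003,"tz":0.02,"spin":0},
    {"tx":0,"ty":0,"tz":0.025,"spin":0},
    {"tx":0,"ty":0,"tz":0.025,"spin":0},
    {"tx":0,"ty":0,"tz":0.02,"spin":0},
    {"tx":0,"ty":0,"tz":0.02,"spin":0},
    {"tx":0,"ty":0,"tz":0.015,"spin":0},
    {"tx":0,"ty":0,"tz":0.013,"spin":0},
    {"tx":0,"ty":0,"tz":0,"spin":0},
    {"tx":0,"ty":0,"tz":0,"spin":0}
  ]
}}

```text
t: 8.15
ee_pos: [0.5064, 0.3576, 0.0701]
ee_rot: [0.079, 0.997, -0.001, -0.001]
ft_force: [-0.3, 1.0, -1.3]
gripper_width: 0.142
grip_force: 29.4
```

{"fn": "jog_arm", "kwargs": {
  "deltas": [
    {"tx":0,"ty":0,"tz":0,"spin":0},
    {"tx":0,"ty":0,"tz":0,"spin":0},
    {"tx":0,"ty":0,"tz":0,"spin":0},
    {"tx":0,"ty":0,"tz":0,"spin":0},
    {"tx":0,"ty":0,"tz":0,"spin":0},
    {"tx":0,"ty":0,"tz":0,"spin":0}
  ],
  "hand": 0.03
}}

```text
t: 8.65
ee_pos: [0.507, 0.3591, 0.0706]
ee_rot: [0.079, 0.997, 0.0, 0.0]
ft_force: [-0.4, 0.1, -0.3]
gripper_width: 0.352
grip_force: 0.0
```

{"fn": "jog_arm", "kwargs": {
  "deltas": [
    {"tx":0,"ty":0,"tz":-0.02,"spin":0},
    {"tx":0,"ty":0,"tz":-0.03,"spin":0},
    {"tx":0,"ty":0,"tz":-0.03,"spin":0},
    {"tx":0,"ty":0,"tz":-0.03,"spin":0},
    {"tx":0,"ty":0,"tz":-0.03,"spin":0},
    {"tx":0,"ty":0,"tz":0,"spin":0}
  ]
}}

```text
t: 9.15
ee_pos: [0.5096, 0.361, 0.2173]
ee_rot: [0.079, 0.997, 0.003, 0.004]
ft_force: [0.4, 0.7, -0.1]
gripper_width: 0.353
grip_force: 0.0
```

```bash
python3 - <<'E'
from h import *
import cv2
from station import observe,eyes
s=observe();ball[1]+=.0012;rep(s,TT(.035,-.0,.2),TT(.035,-.0,.032));w=eyes.snapshot("wrist");a=eyes.snapshot("scene")
cv2.imwrite("pics/tin2.png",np.hstack([cv2.resize(w["img"][100:300,220:420],(400,400)),cv2.resize(a["img"][200:340,200:340],(400,400))]))
E
```

```text
t 9.15 pos [0.5096 0.361  0.2173] j [ 0.616  0.357 -0.019  1.185  0.     0.774] xang 170.9585078527509 tilt [ 0.008   0.0057 -1.    ] F [ 0.4  0.7 -0.1]
to [0.5305 0.1316 0.266 ] tool delta [-0.057  -0.2229 -0.0499]
to [0.5305 0.1316 0.098 ] tool delta [-0.0558 -0.2241  0.1181]
```

View pics/tin2.png

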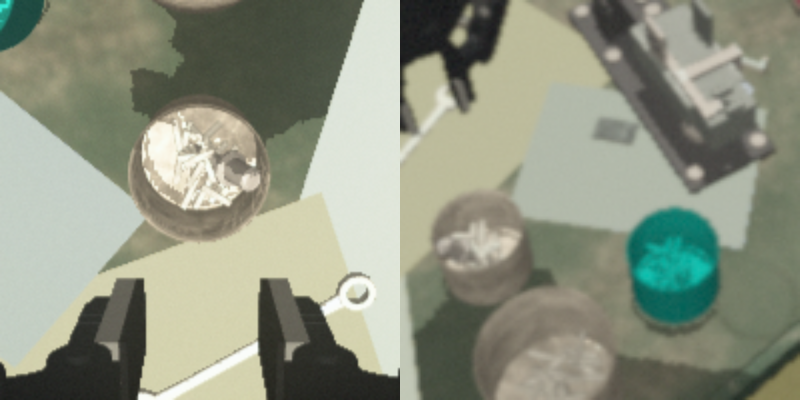

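The pin lies fully inside the tin, which is upright and did not move. Next I go above the grip plates.

{"fn": "jog_arm", "kwargs": {
  "deltas": [
    {"tx":-0.007,"ty":-0.02,"tz":0,"spin":0},
    {"tx":-0.007,"ty":-0.03,"tz":0,"spin":0},
    {"tx":-0.007,"ty":-0.03,"tz":0,"spin":0},
    {"tx":-0.007,"ty":-0.03,"tz":0,"spin":0},
    {"tx":-0.007,"ty":-0.03,"tz":0,"spin":0},
    {"tx":-0.007,"ty":-0.03,"tz":0,"spin":0},
    {"tx":-0.007,"ty":-0.03,"tz":0,"spin":0},
    {"tx":-0.006,"ty":-0.02,"tz":0,"spin":0},
    {"tx":0,"ty":-0.01,"tz":0,"spin":0},
    {"tx":0,"ty":0,"tz":0,"spin":0}
  ],
  "hand": 0.085
}}

```text
t: 10.08
ee_pos: [0.524, 0.1213, 0.2091]
ee_rot: [0.08, 0.997, -0.0, -0.001]
ft_force: [-0.3, 0.1, 0.0]
gripper_width: 0.997
grip_force: 0.0
```

{"fn": "jog_arm", "kwargs": {
  "deltas": [
    {"tx":0,"ty":0,"tz":0,"spin":0},
    {"tx":0,"ty":0,"tz":0,"spin":0},
    {"tx":0,"ty":0,"tz":0,"spin":0}
  ]
}}

```text
t: 10.33
ee_pos: [0.5249, 0.1244, 0.21]
ee_rot: [0.078, 0.997, 0.0, -0.0]
ft_force: [0.6, -0.5, 0.2]
gripper_width: 0.998
grip_force: 0.0
```

```bash
python3 - <<'E'
from h import *
import cv2
from station import observe,eyes
s=observe();ball[1]+=.0012;rep(s,TT(.035,-.007,.034));w=eyes.snapshot("wrist");P=wpose(s,w);print(s["gripper_width"])
for n,p in dict(fix=(.035,-.026,.066),trig=(.035,.026,.066),fa=(.02,-.026,.066),fb=(.05,-.026,.066)).items():print(n,proj(w,TT(*p),P).round(1))
u0,v0=250,200;cv2.imwrite("pics/w3.png",cv2.resize(w["img"][v0:v0+110,u0:u0+140],None,fx=5,fy=5,interpolation=cv2.INTER_CUBIC))
E
```

```text
t 10.3333 pos [0.5249 0.1244 0.21  ] j [ 0.232  0.21  -0.232  1.129  0.     0.389] xang 171.0472177355997 tilt [-4.e-04  3.e-04 -1.e+00] F [ 0.6 -0.5  0.2]
to [0.5294 0.1247 0.1   ] tool delta [-0.0044  0.0009  0.11  ]
0.9982609250578073
fix [295.1 214.1]
trig [361.2 214.3]
fa [294.7 195.6]
fb [295.5 231.9]
```

View pics/w3.png

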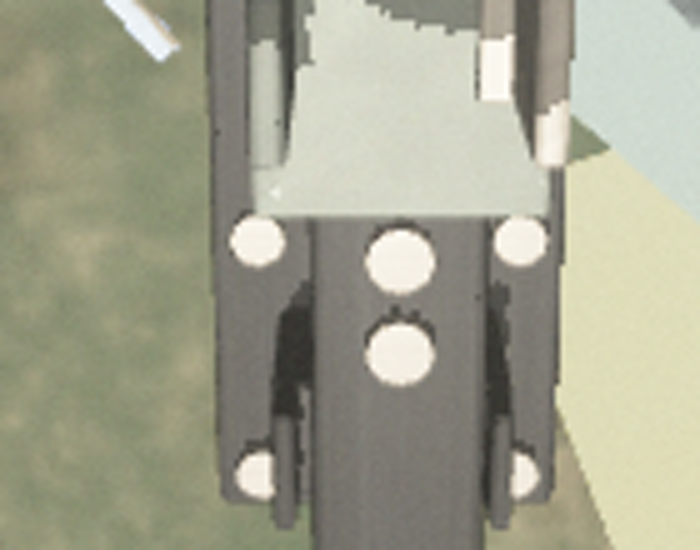

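The plates' outer faces are at columns 300 and 364 and their far end at row 233, so I need about +1.5 mm ty and −4.5 mm tx. Descending.

{"fn": "jog_arm", "kwargs": {
  "deltas": [
    {"tx":-0.0045,"ty":0.0015,"tz":0.015,"spin":0},
    {"tx":0,"ty":0,"tz":0.02,"spin":0},
    {"tx":0,"ty":0,"tz":0.02,"spin":0},
    {"tx":0,"ty":0,"tz":0.02,"spin":0},
    {"tx":0,"ty":0,"tz":0.015,"spin":0},
    {"tx":0,"ty":0,"tz":0.01,"spin":0},
    {"tx":0,"ty":0,"tz":0.008,"spin":0},
    {"tx":0,"ty":0,"tz":0,"spin":0},
    {"tx":0,"ty":0,"tz":0,"spin":0},
    {"tx":0,"ty":0,"tz":0,"spin":0}
  ]
}}

```text
t: 11.22
ee_pos: [0.5305, 0.1243, 0.1032]
ee_rot: [0.079, 0.997, 0.0, 0.001]
ft_force: [0.1, 0.3, -0.6]
gripper_width: 0.992
grip_force: 0.0
```

```bash
python3 - <<'E'
from h import *
from station import observe,eyes
s=observe();ball[1]+=.0012;rep(s,TT(.035,-.007,.034))
E
```

```text
t 11.2167 pos [0.5305 0.1243 0.1032] j [ 0.23   0.296 -0.377  0.896  0.     0.388] xang 170.9643908129249 tilt [ 1.4e-03  4.0e-04 -1.0e+00] F [ 0.1  0.3 -0.6]
to [0.5294 0.1247 0.1   ] tool delta [0.0012 0.0002 0.0032]
```

{"fn": "jog_arm", "kwargs": {
  "deltas": [
    {"tx":0,"ty":0.0005,"tz":0.002,"spin":0},
    {"tx":0,"ty":0,"tz":0,"spin":0},
    {"tx":0,"ty":0,"tz":0,"spin":0},
    {"tx":0,"ty":0,"tz":0,"spin":0},
    {"tx":0,"ty":0,"tz":0,"spin":0},
    {"tx":0,"ty":0,"tz":0,"spin":0},
    {"tx":0,"ty":0,"tz":0,"spin":0},
    {"tx":0,"ty":0,"tz":0,"spin":0},
    {"tx":0,"ty":0,"tz":0,"spin":0},
    {"tx":0,"ty":0,"tz":0,"spin":0}
  ],
  "hand": 0.0,
  "force": 60
}}

```text
t: 12.05
ee_pos: [0.5306, 0.1239, 0.1016]
ee_rot: [0.079, 0.997, -0.0, 0.001]
ft_force: [-1.7, -1.6, 8.9]
gripper_width: 0.425
grip_force: 59.8
```

```bash
python3 - <<'E'
from h import *
from station import observe,eyes
s=observe();ball[1]+=.0012;rep(s,TT(.035,-.007,.034));print(s["gripper_width"]*85.4,s["grip_force"],s["torque"],s["ft_force"])
E
```

```text
t 12.05 pos [0.5306 0.1239 0.1016] j [ 0.23   0.297 -0.379  0.893 -0.001  0.389] xang 170.92356320765634 tilt [ 1.9e-03 -9.0e-04 -1.0e+00] F [-1.7 -1.6  8.9]
to [0.5294 0.1247 0.1   ] tool delta [0.0013 0.0006 0.0016]
36.281238907827735 59.77513790130615 [-0.39408044  0.2187668  -0.02085198] [-1.72673116 -1.6248924   8.94549523]
```

The width reads 36.3 mm, and the reader was about 2 mm low on the knob too, so this is 38 mm and the latch is fully drawn. Lifting gently.

{"fn": "jog_arm", "kwargs": {
  "deltas": [
    {"tx":0,"ty":0,"tz":-0.003,"spin":0},
    {"tx":0,"ty":0,"tz":-0.004,"spin":0},
    {"tx":0,"ty":0,"tz":-0.005,"spin":0},
    {"tx":0,"ty":0,"tz":-0.005,"spin":0},
    {"tx":0,"ty":0,"tz":-0.005,"spin":0},
    {"tx":0,"ty":0,"tz":0,"spin":0}
  ]
}}

```text
t: 12.55
ee_pos: [0.53, 0.1245, 0.1233]
ee_rot: [0.079, 0.997, 0.0, 0.0]
ft_force: [0.1, -0.2, -6.0]
gripper_width: 0.418
grip_force: 60.9
```

The wrist force of −6 N is just the tongue's weight, so it is free. I continue up.

{"fn": "jog_arm", "kwargs": {
  "deltas": [
    {"tx":0,"ty":0,"tz":-0.008,"spin":0},
    {"tx":0,"ty":0,"tz":-0.01,"spin":0},
    {"tx":0,"ty":0,"tz":-0.012,"spin":0},
    {"tx":0,"ty":0,"tz":-0.012,"spin":0},
    {"tx":0,"ty":0,"tz":-0.012,"spin":0},
    {"tx":0,"ty":0,"tz":-0.01,"spin":0},
    {"tx":0,"ty":0,"tz":-0.006,"spin":0},
    {"tx":0,"ty":0,"tz":0,"spin":0},
    {"tx":0,"ty":0,"tz":0,"spin":0},
    {"tx":0,"ty":0,"tz":0,"spin":0}
  ]
}}

```text
t: 13.38
ee_pos: [0.5293, 0.1243, 0.1917]
ee_rot: [0.079, 0.997, -0.0, -0.001]
ft_force: [-0.5, 0.8, -5.6]
gripper_width: 0.424
grip_force: 61.0
```

```bash
python3 - <<'E'
from h import *
import cv2
from station import observe,eyes
s=observe();rep(s);print(s["gripper_width"]*85.4,s["grip_force"],s["torque"])
a=eyes.snapshot("scene")["img"][100:340,180:420]
cv2.imwrite("pics/end.png",cv2.resize(a,(600,600),interpolation=cv2.INTER_CUBIC))
E
```

```text
t 13.3833 pos [0.5293 0.1243 0.1917] j [ 0.231  0.229 -0.251  1.092  0.     0.389] xang 170.95066869493849 tilt [-1.1e-03 -3.0e-04 -1.0e+00] F [-0.5  0.8 -5.6]
36.202873441464334 60.98534345626831 [-0.03166743 -0.03799642  0.04150395]
```

View pics/end.png

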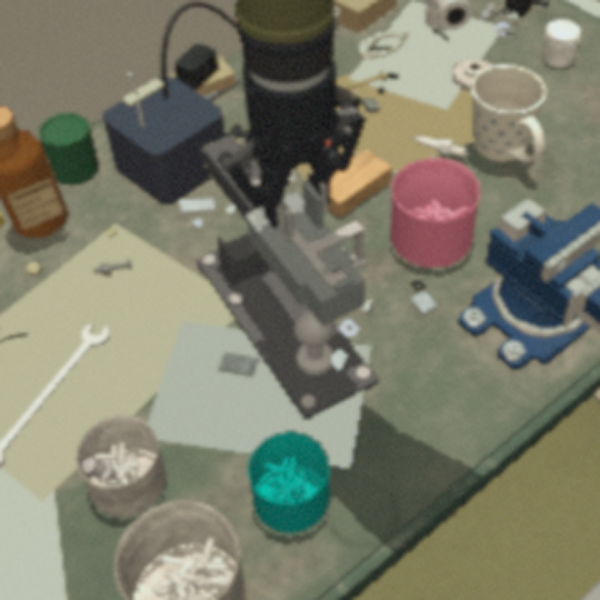

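The ball is free at (315,340). The tongue hangs level about 90 mm above its seat, over the stand, and the tin and loose things are undisturbed.

```bash
python3 -c "
from station import job;print(job.sign_off())"
```

```text
the job is handed in; nothing more can be done
None
```

The job is handed in: the pin is in the small grey tin, and the gripper is holding the tongue level over the stand, about 90 mm up with the latch drawn, at about 13 s of the 61 s allowed.

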